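# Release a passed lot: flip its status tag from hold to released

## Task

The lot in the jar with the white lid has passed its test. With the fingertips, push the hinged status tag in front of that jar up and right over its hinge so that it lies flat on the other side with its green face up. Do not pinch the tag or force it, leave the other two tags alone on red, and do not disturb the jars or anything else on the bench.

Things in the scene. Friction and masses are not known exactly. Their poses are not given: they have to be found in the camera images.
- rack: Fixed sheet-metal lot rack, 220 (its x) x 380 (its y) mm, base sheet 4 mm thick; origin under its middle at bench height. x points away from the tag side, which faces the robot; z up. A rail 40 mm deep, top 54 mm above the bench, runs along y at rack x = -50 mm and carries three flip tags 115 mm apart. Behind it: three jar bays, fins 34 mm high, back edge 44 mm.
- tag_left (a joint): Hinge of the left (rack +y) status tag, rad. 0: paddle flat on the robot's side of the rail, red face with a white bar up. Grows as the free edge swings up and over; pi/2: paddle upright; pi (stop): paddle flat on the jar side, green face with a white tick up. Friction hinge: stays where it is left (about 1 N at the free edge moves it). May start up to 0.35 rad ajar.
- tag_middle (a joint): Hinge of the middle status tag, rad. 0: paddle flat on the robot's side of the rail, red face with a white bar up. Grows as the free edge swings up and over; pi/2: paddle upright; pi (stop): paddle flat on the jar side, green face with a white tick up. Friction hinge: stays where it is left (about 1 N at the free edge moves it). May start up to 0.35 rad ajar.
- tag_right (a joint): Hinge of the right (rack -y) status tag, rad. 0: paddle flat on the robot's side of the rail, red face with a white bar up. Grows as the free edge swings up and over; pi/2: paddle upright; pi (stop): paddle flat on the jar side, green face with a white tick up. Friction hinge: stays where it is left (about 1 N at the free edge moves it). May start up to 0.35 rad ajar.
- edge_left (a point): Paddle of the left (rack +y) tag: plastic plate 60 mm wide, 5 mm thick, reaching from the hinge barrel to its free edge 62 mm from the hinge axis. This point: middle of the free edge, mid-thickness, moving with it. x runs from the free edge to the hinge, y along the hinge, z out of the red face. When flat it overhangs the rail by 42 mm; below are only 53 mm of air and the base sheet.
- edge_middle (a point): Paddle of the middle tag: plastic plate 60 mm wide, 5 mm thick, reaching from the hinge barrel to its free edge 62 mm from the hinge axis. This point: middle of the free edge, mid-thickness, moving with it. x runs from the free edge to the hinge, y along the hinge, z out of the red face. When flat it overhangs the rail by 42 mm; below are only 53 mm of air and the base sheet.
- edge_right (a point): Paddle of the right (rack -y) tag: plastic plate 60 mm wide, 5 mm thick, reaching from the hinge barrel to its free edge 62 mm from the hinge axis. This point: middle of the free edge, mid-thickness, moving with it. x runs from the free edge to the hinge, y along the hinge, z out of the red face. When flat it overhangs the rail by 42 mm; below are only 53 mm of air and the base sheet.
- hinge_left (a point): Middle of the left (rack +y) tag's hinge axis, fixed to the rack, 60 mm above the bench; the axis runs along its y, its x is the rack's x. Hinge lugs stand 5 mm wide, 36 mm either side, to 64 mm above the bench.
- hinge_middle (a point): Middle of the middle tag's hinge axis, fixed to the rack, 60 mm above the bench; the axis runs along its y, its x is the rack's x. Hinge lugs stand 5 mm wide, 36 mm either side, to 64 mm above the bench.
- hinge_right (a point): Middle of the right (rack -y) tag's hinge axis, fixed to the rack, 60 mm above the bench; the axis runs along its y, its x is the rack's x. Hinge lugs stand 5 mm wide, 36 mm either side, to 64 mm above the bench.
- bay_left (a point): Floor of the left (rack +y) jar bay (4 mm above the bench), 105 mm behind hinge_left along the rack's x. The jar here stands within about 8 mm of it.
- bay_middle (a point): Floor of the middle jar bay (4 mm above the bench), 105 mm behind hinge_middle along the rack's x. The jar here stands within about 8 mm of it.
- bay_right (a point): Floor of the right (rack -y) jar bay (4 mm above the bench), 105 mm behind hinge_right along the rack's x. The jar here stands within about 8 mm of it.
- jar_white: Amber glass jar, 67 mm diameter, 80 mm high, paper band, white plastic lid; origin under its middle. Stands loose in one of the three bays, any of them. Only to be left alone.
- jar_gold: Amber glass jar, 67 mm diameter, 80 mm high, paper band, gold-coloured metal lid; origin under its middle. Stands loose in one of the three bays, any of them. Only to be left alone.
- jar_black: Amber glass jar, 67 mm diameter, 80 mm high, paper band, black plastic lid; origin under its middle. Stands loose in one of the three bays, any of them. Only to be left alone.
- pot: Small clear square pot with a blue lid, 46 mm square, 46 mm high, loose on the bench; origin under its middle. Leave alone.
- beaker: Clear open beaker, 70 mm across, 85 mm high, loose on the bench; origin under its middle. Leave alone.
- scraper: Flat scraper, black handle, steel blade, 182 mm long, 10 mm high, lying on a paper sheet at the robot's right; origin under the front of its handle. Leave alone.
- slab_tray: Shallow metal tray with an amber slab, 160 x 110 x 18 mm, on the paper sheet at the right; origin under its middle. Leave alone.
- bowl: Steel bowl, 110 mm across, 40 mm high, on the pan of the white balance at the left; origin under its middle. Leave alone.

How it is judged (in metres and radians):
At the end, for the whole second after the job is handed in: The tag of the bay holding the white-lidded jar lies flat on the jar side, green face up (within 0.17 rad of its stop) and still; the paddles of the other two tags are within 15 mm of where they started; all jars and other loose things stand where they were (within 15 mm) (((horizontal distance between jar_white and bay_left below 0.04 m and value of joint tag_left above 2.97159 rad and velocity of joint tag_left below 0.1 rad/s and value of joint each of tag_middle, tag_right below 0.6 rad and distance of each of edge_middle, edge_right from where it was at the start of the episode below 0.015 m) or (horizontal distance between jar_white and bay_middle below 0.04 m and value of joint tag_middle above 2.97159 rad and velocity of joint tag_middle below 0.1 rad/s and value of joint each of tag_left, tag_right below 0.6 rad and distance of each of edge_left, edge_right from where it was at the start of the episode below 0.015 m) or (horizontal distance between jar_white and bay_right below 0.04 m and value of joint tag_right above 2.97159 rad and velocity of joint tag_right below 0.1 rad/s and value of joint each of tag_left, tag_middle below 0.6 rad and distance of each of edge_left, edge_middle from where it was at the start of the episode below 0.015 m)) and distance of each of jar_white, jar_gold, jar_black, pot, beaker, scraper, slab_tray, bowl from where it was at the start of the episode below 0.015 m); the robot touches nothing.
It fails at once if a tag is moved although the white-lidded jar is not in its bay (paddle over 15 mm) ((not (horizontal distance between jar_white and bay_left below 0.04 m) and distance of edge_left from where it was at the start of the episode above 0.015 m) or (not (horizontal distance between jar_white and bay_middle below 0.04 m) and distance of edge_middle from where it was at the start of the episode above 0.015 m) or (not (horizontal distance between jar_white and bay_right below 0.04 m) and distance of edge_right from where it was at the start of the episode above 0.015 m)).
It fails at once if a tag is pinched or forced (over 30 N from the fingers) (contact force between the fingers and tag_left above 30 N or contact force between the fingers and tag_middle above 30 N or contact force between the fingers and tag_right above 30 N).
It fails at once if a jar or another loose thing on the bench is shoved, lifted or carried (moved over 15 mm) (distance of any of jar_white, jar_gold, jar_black, pot, beaker, scraper, slab_tray, bowl from where it was at the start of the episode above 0.015 m).
It fails at once if a jar or another loose thing on the bench is tipped (angle between any of jar_white, jar_gold, jar_black, pot, beaker, scraper, slab_tray, bowl's own z axis and vertical above 0.2 rad).
It fails at once if a jar is gripped (over 12 N from the fingers) (contact force between the fingers and jar_white above 12 N or contact force between the fingers and jar_gold above 12 N or contact force between the fingers and jar_black above 12 N).
It also fails if it takes over 40 s, if anything falls off the work surface, if the arm or the gripper's body presses on something with over 40 N, if the wrist force passes 120 N, or if a joint passes its speed limit or range.

## Robot

A 6-joint arm with a two-finger parallel gripper is mounted at the origin on the work surface. World frame = base frame: x ahead of the robot, y to its left, z up, the work surface at z = 0. Lengths are in mm, angles in rad, forces in N, time in s.
With the tool pointing down it reaches from about 325 to 925 mm from the base axis. Payload 3.1 kg.
Tool frame: the origin (TCP) lies midway between the tips of the shut fingers; the grasp point (between the pads) lies 19 mm behind it; z points along the fingers, y is the line along which they close (so a half turn about z gives the same grasp; the last joint's range is limited). The gripper opens to 85 mm and grips with 20 to 120 N. Pads are 22 mm wide; open, the fingers measure 114 mm over their backs; the gripper's body (76 mm by 85 mm) begins 54 mm behind the grasp point. The pads swing forward as they close: fully open they stand 13 mm farther back than shut.
Start: joints at [1.146, 0.217, 1.613, -0, 1.311, -0.112], TCP at [192.309, 594.69, 231.3] pointing down, gripper open.
Joint ranges: [-2.75, 2.75], [-0.78, 2.1], [0.31, 2.55], [-1.13, 4.27], [0.13, 2.63], [-2.58, 2.58]. Speed limits (rad/s): [2.79, 2.79, 3.14, 3.14, 3.14, 3.14].

## Interface

Orientations are given as [roll, pitch, yaw] about the fixed x, y, z axes, in that order (R = Rz(yaw) Ry(pitch) Rx(roll)).
In Python, from station import telemetry, get_image, workorder gives the robot as it stands.
- The arm moves only by the tool step_arm, never from a script. Its arguments are lists of equal length, an entry for each row: "linear": the shift along the tool's x, y, z in m, a list of three; "spin": the turn about the tool's z in degrees; "gripper": the closure, from -1 (fully open) to 1 (shut). A call has 1 to 8 rows; each row shifts and turns the commanded pose from where the row before left it, along the tool's axes as they then stand; what a row does not reach is not made up. A row lasts 1/10 s, in which the tool goes at most 50 mm and 8.59 degrees, less where a joint would pass 70% of its speed; a pose out of reach is approached as far as the arm can. A call is refused whole if a number of a shift passes 0.05 or a number of a turn 8.59, either way. A call with a gripper value outside its range is refused whole. The fingers move at their own pace and stop on an object; the grip force is fixed at half the most. Time passes only in rows, so rows that do not move let the fingers close. It gives the time, the measured TCP pose, the force, the opening and the grip force at its end, in the units of the state.
- telemetry.get_state(): the state, without advancing time (a new reading comes with each control period).
- get_image(name): name is "side" or "top"; returns a dict with "image" (384x512x3 uint8, red, green, blue), "range_z" (384x512 float32, mm along the optical axis (not along the pixel's ray), 0 where there is no reading), "fx", "fy", "cx", "cy" (pixels), "dist_coeffs" ([k1, k2, p1, p2, k3] as OpenCV has them; the pictures are not rectified), "view" (4x4, takes a point from world to camera coordinates). Camera axes: x right, y up, looking along -z (the intrinsics and any distortion apply to the point x, -y, -z); pixel columns grow to the right and rows downward; lengths in mm; the calibration is good to about 2 mm. A picture is of the moment at which its call begins.
- workorder.sign_off(): hands the job in; it is judged then, once.
The state is a dict: "time": time; "q": joint angles; "joint_velocities": joint speeds; "effort": joint torques, N m; "position": TCP position; "tool_rot": TCP orientation; "ft_force": force on the tool from outside, world axes, zero at the start; "torque": the same for the moment, N m; "opening": finger opening in mm; "grip_force": force on a finger pad.
Only numpy, scipy, OpenCV 4.12 (cv2) and the standard library are available. Lean on these libraries where they do the work, as an engineer would, in place of code of your own. Each camera call takes 0.05 s, during which the arm holds its last target. There are 200 camera calls.

## Working session

There is one attempt and no reset: what is moved stays moved. The work goes in short steps, Python scripts to look and compute and a tool call to move; the robot and the scene stay as the last step left them, time stands still between calls to the robot, and variables do not carry over. Pictures are saved under pics/ and viewed, at most 10 in all, crops included, and the job is handed in when it is done.

Besides the shell and the picture viewer there is one more tool, called after "Emit:" in YAML: its name, and indented under it one key for each argument. step_arm: Moves the arm, as the interface text tells. Its arguments: {"type":"object","properties":{"linear":{"type":"array"},"spin":{"type":"array"},"gripper":{"type":"array"}},"required":["linear","spin","gripper"]}

```bash
mkdir -p pics; cat > h.py <<'E'
import numpy as np, cv2
from station import telemetry, get_image
def snap(n,f=None):
    d=get_image(n)
    if f: cv2.imwrite(f,d["image"][:,:,::-1])
    np.savez(f'/tmp/{n}.npz',**d)
    return d
def pts(d):
    h,w=d["range_z"].shape
    K=np.array([[d["fx"],0,d["cx"]],[0,d["fy"],d["cy"]],[0,0,1.]])
    u,v=np.meshgrid(np.arange(w),np.arange(h))
    p=cv2.undistortPoints(np.stack([u,v],-1).reshape(-1,1,2).astype(float),K,np.array(d["dist_coeffs"],float)).reshape(h,w,2)
    z=d["range_z"]
    c=np.stack([p[...,0]*z,-p[...,1]*z,-z],-1)
    V=np.array(d["view"]); R,t=V[:3,:3],V[:3,3]
    P=(c-t)@R
    P[z==0]=np.nan
    return P
E
python3 - <<'E'
from h import *
for n in("side","top"):
    d=snap(n,f'pics/{n}1.png'); V=np.array(d["view"]); print(n,-V[:3,:3].T@V[:3,3],d["fx"])
print(telemetry.get_state())
E
```

```text
side [  348.1047977  -1123.40797838   706.6537336 ] 353.86088243277067
top [ 301.94731019  -30.63739675 1487.41535506] 486.5461909772409
{'time': 0.1, 'q': array([ 1.14577783e+00,  2.17700896e-01,  1.61478696e+00, -2.26522747e-05,
        1.31132213e+00, -1.12175322e-01]), 'joint_velocities': array([ 2.00802234e-03, -1.40928375e-03, -3.99061881e-03, -9.59269360e-07,
       -1.65446657e-03,  1.10598607e-03]), 'effort': array([-1.36803879e-03, -3.98077369e+01, -3.04970741e+01, -2.28617118e-04,
        4.32177039e-03, -1.69175155e-05]), 'position': array([192.01413876, 593.98940113, 230.07816731]), 'tool_rot': array([-3.13938681e+00, -2.26464419e-04,  2.82875506e+00]), 'ft_force': array([ 0.37259664, -0.81110783,  0.25410455]), 'torque': array([0.02945496, 0.02218379, 0.03050433]), 'grip_force': 0.0, 'opening': 85.77264003578559}
```

View pics/top1.png

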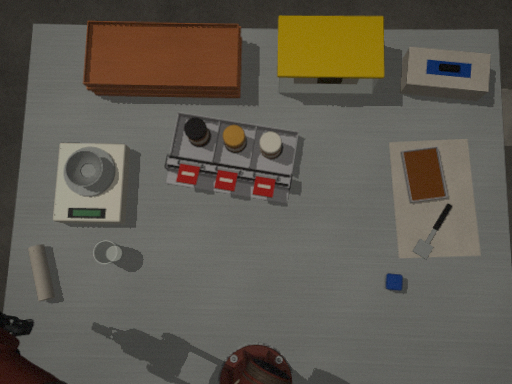

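View pics/side1.png

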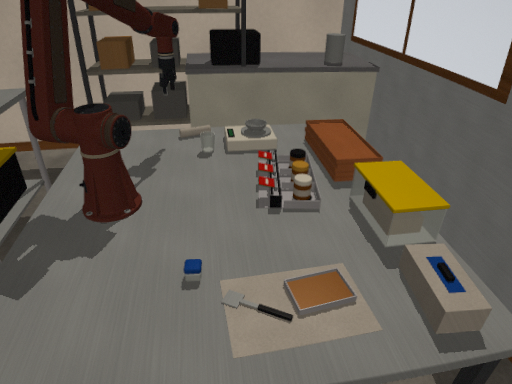

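The white lid is at top-view pixel (270,145), so it sits in the right bay. Its red tag is at (264,187). The other tags are at (226,181) and (187,174).

```bash
python3 - <<'E'
from h import *
for n in("top","side"):
    d=dict(np.load(f'/tmp/{n}.npz')); P=pts(d); im=d["image"].astype(int); r,g,b=im[...,0],im[...,1],im[...,2]
    m=((r>130)&(g<60)&(b<70)).astype(np.uint8)
    k,l,s,c=cv2.connectedComponentsWithStats(m)
    for i in range(1,k):
        if s[i,4]<25: continue
        M=l==i; X=P[M]; 
        cnt=cv2.findContours(M.astype(np.uint8),0,2)[0][0]
        A=np.c_[X[:,:2],np.ones(len(X))]; ok=np.isfinite(X[:,0])
        print(n,c[i].round(1),s[i,4],np.nanmean(X,0).round(1),'lo',np.nanpercentile(X,3,0).round(),'hi',np.nanpercentile(X,97,0).round(),'plane',np.linalg.lstsq(A[ok],X[ok,2],rcond=None)[0].round(3))
        if n=="top":
            box=cv2.boxPoints(cv2.minAreaRect(cnt)); print(box.round(1).tolist())
    if n=="top":
        for u,v in((270,142),(234,133),(196,127)): print(P[v-4:v+5,u-4:u+5].reshape(-1,3).mean(0).round(1))
        x=d["image"][105:210,155:310]; cv2.imwrite('pics/c1.png',cv2.resize(x,None,fx=5,fy=5,interpolation=cv2.INTER_CUBIC)[:,:,::-1])
        q=P[115:205,160:300].reshape(-1,3); 
        print(np.histogram(q[:,2],bins=np.arange(-4,100,4)))
    else: 
        x=d["image"][140:215,240:330]; cv2.imwrite('pics/c2.png',cv2.resize(x,None,fx=7,fy=7,interpolation=cv2.INTER_CUBIC)[:,:,::-1])
E
```

```text
top [188.4 174.8] 107 [593.5 212.   68.3] lo [572. 190.  61.] hi [618. 242.  75.] plane [-1.77000e-01  4.00000e-03  1.72485e+02]
[[176.6999969482422, 179.89999389648438], [179.3000030517578, 164.1999969482422], [197.60000610351562, 167.3000030517578], [195.0, 183.0]]
top [225.4 174.4] 37 [597.4 102.3  64.5] lo [586.  85.  57.] hi [606. 121.  70.] plane [-4.2400e-01  7.4000e-02  3.1035e+02]
[[217.39999389648438, 175.89999389648438], [218.1999969482422, 170.5], [231.89999389648438, 172.8000030517578], [231.0, 178.1999969482422]]
top [224.3 184.4] 32 [565.6 103.8  70.7] lo [555.  86.  65.] hi [575. 120.  76.] plane [-4.70000e-02 -9.00000e-02  1.06717e+02]
[[218.1999969482422, 186.6999969482422], [219.1999969482422, 180.6999969482422], [231.6999969482422, 182.8000030517578], [230.6999969482422, 188.8000030517578]]
[nan nan nan]
[719.8  78.7  83.9]
[736.3 192.9  84.2]
(array([1827, 3007, 1882,  491,  120,  107,  113,  105,  129,  171,  124,
        107,  112,  240,  461,  480,  354,  421,  400,  234,  165,  474,
        463,   88,    6]), array([-4,  0,  4,  8, 12, 16, 20, 24, 28, 32, 36, 40, 44, 48, 52, 56, 60,
       64, 68, 72, 76, 80, 84, 88, 92, 96]))
side [261.1 153.6] 27 [581.8 213.5  73.5] lo [571. 191.  71.] hi [594. 239.  76.] plane [-1.98000e-01  1.90000e-02  1.84425e+02]
side [268.7 155. ] 26 [613.5 207.5  68. ] lo [601. 186.  64.] hi [624. 230.  71.] plane [-2.00000e-01  2.40000e-02  1.85578e+02]
side [261.2 166.2] 33 [563.3  99.1  73.2] lo [553.  74.  70.] hi [574. 124.  75.] plane [-1.34000e-01  1.10000e-02  1.47611e+02]
side [269.5 167.5] 33 [596.2  95.2  67.4] lo [582.  72.  65.] hi [607. 121.  70.] plane [-1.38000e-01  2.50000e-02  1.47192e+02]
side [261.8 180.4] 46 [546.8 -15.1  74.2] lo [535. -39.  72.] hi [558.  10.  78.] plane [-2.09000e-01  9.00000e-03  1.88564e+02]
side [270.7 181.8] 39 [579.6 -18.4  67.9] lo [569. -42.  64.] hi [591.   7.  71.] plane [-2.06000e-01  3.00000e-02  1.87883e+02]
```

View pics/c1.png

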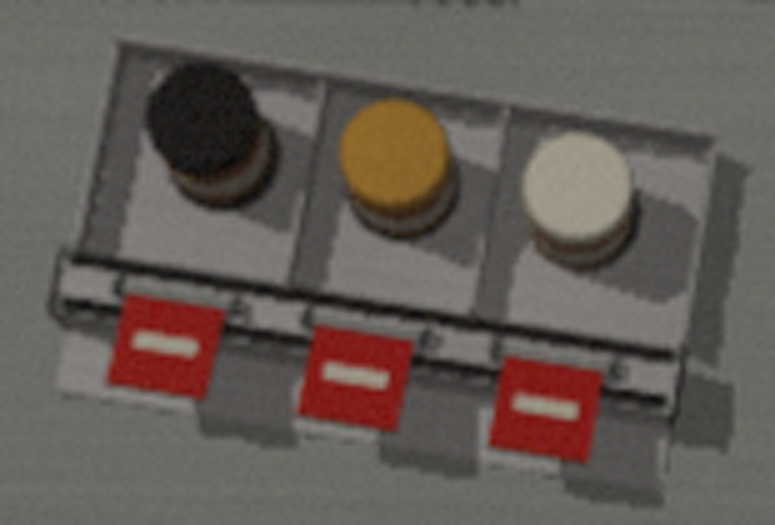

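View pics/c2.png

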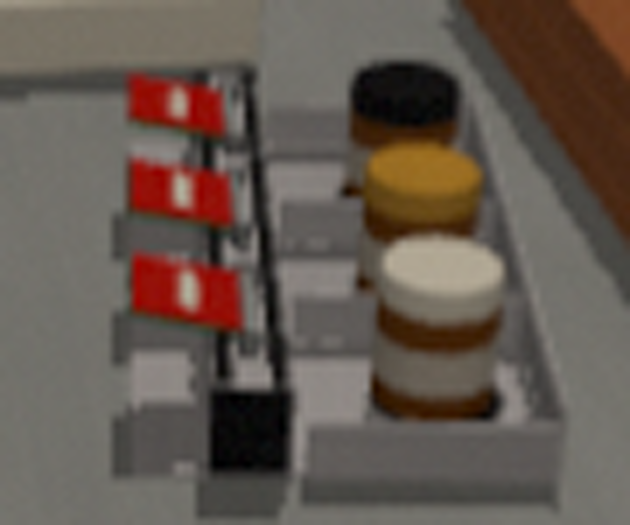

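The crops show all three tags red side up, each slightly ajar. The right tag's top-view corners are about (253,194.6), (272.6,197.4), (255.6,176.4) and (275.6,179). Next I cast rays for the free edge and the white lid.

```bash
cat >> h.py <<'E'
def ray(d,uv,z):
    K=np.array([[d["fx"],0,d["cx"]],[0,d["fy"],d["cy"]],[0,0,1.]])
    p=cv2.undistortPoints(np.array(uv,float).reshape(-1,1,2),K,np.array(d["dist_coeffs"],float)).reshape(-1,2)
    V=np.array(d["view"]);R,t=V[:3,:3],V[:3,3]
    D=np.c_[p[:,0],-p[:,1],-np.ones(len(p))]@R; C=-R.T@t
    return C+D*((z-C[2])/D[:,2])[:,None]
yaw=-0.151; ex=np.array([np.cos(yaw),np.sin(yaw)]); ey=np.array([-ex[1],ex[0]])
E
python3 - <<'E'
from h import *
d=dict(np.load('/tmp/top.npz'))
e=ray(d,[(253,194.6),(272.6,197.4)],76); h=ray(d,[(255.6,176.4),(275.6,179)],64)
l=ray(d,[(270.2,142)],84)
print(e,h,l); print('width',np.linalg.norm(e[0]-e[1]),np.linalg.norm(h[0]-h[1]))
print('edge->hinge side along ex',(h.mean(0)-e.mean(0))[:2]@ex,(h.mean(0)-e.mean(0))[:2]@ey,'edge->jar',(l[0]-e.mean(0))[:2]@ex,(l[0]-e.mean(0))[:2]@ey)
E
```

```text
[[535.72725669  17.94025802  76.        ]
 [528.43774708 -39.83053733  76.        ]] [[592.91170914  11.86931914  64.        ]
 [586.05719404 -47.92165179  64.        ]] [[693.92468526 -29.84572541  84.        ]]
width 58.22887380980962 60.182593678961666
edge->hinge side along ex 57.813957655513995 1.6343405584303747 edge->jar 162.84375989265226 5.659887654616659
```

Emit:
step_arm:
  linear:
    - [0, 0, -0.01]
    - [0, -0.03, 0]
    - [0, -0.05, 0]
    - [0, -0.05, 0]
    - [0, -0.05, 0]
    - [0, -0.05, 0]
    - [0, -0.05, 0]
    - [0, -0.05, 0]
  spin: [-4.6, -4.6, 0, 0, 0, 0, 0, 0]
  gripper: [1, 1, 1, 1, 1, 1, 1, 1]

```text
time: 0.9
position: [139.0, 266.9, 240.5]
tool_rot: [-3.14, -0.0, 2.991]
ft_force: [0.4, -1.4, 1.5]
opening: -0.1
grip_force: 0.0
```

Emit:
step_arm:
  linear:
    - [-0.04, -0.022, 0]
    - [-0.04, -0.022, 0]
    - [-0.04, -0.022, 0]
    - [-0.04, -0.022, 0]
    - [-0.04, -0.022, 0]
    - [-0.04, -0.022, 0]
    - [-0.04, -0.022, 0]
    - [-0.04, -0.022, 0]
  spin: [0, 0, 0, 0, 0, 0, 0, 0]
  gripper: [1, 1, 1, 1, 1, 1, 1, 1]

```text
time: 1.7
position: [430.4, 44.8, 240.9]
tool_rot: [3.141, -0.001, 2.988]
ft_force: [0.2, 1.0, 0.3]
opening: 0.4
grip_force: 0.0
```

Emit:
step_arm:
  linear:
    - [-0.037, -0.02, 0]
    - [-0.036, -0.02, 0]
    - [0, 0, 0.035]
    - [0, 0, 0.035]
    - [0, 0, 0.035]
    - [0, 0, 0.035]
    - [0, 0, 0]
    - [0, 0, 0]
  spin: [0, 0, 0, 0, 0, 0, 0, 0]
  gripper: [1, 1, 1, 1, 1, 1, 1, 1]

```text
time: 2.5
position: [494.9, -4.0, 100.9]
tool_rot: [3.142, -0.002, 2.989]
ft_force: [-0.6, 0.6, 1.4]
opening: 0.2
grip_force: 0.0
```

```bash
python3 - <<'E'
from h import *
s=telemetry.get_state(); p=s['position']; print(p,s['tool_rot'],s['ft_force'])
H=np.array([591,-20]); print('TCP rel hinge',(p[:2]-H)@ex,(p[:2]-H)@ey)
d=snap('side'); x=d["image"][110:220,210:330]; cv2.imwrite('pics/s2.png',cv2.resize(x,None,fx=6,fy=5,interpolation=cv2.INTER_CUBIC)[:,:,::-1])
E
```

```text
[494.88627452  -4.00004293 100.89982266] [ 3.14157740e+00 -2.21305199e-03  2.98938242e+00] [-0.59091272  0.60198215  1.41951657]
TCP rel hinge -97.42688417470785 1.3598129714264018
```

View pics/s2.png

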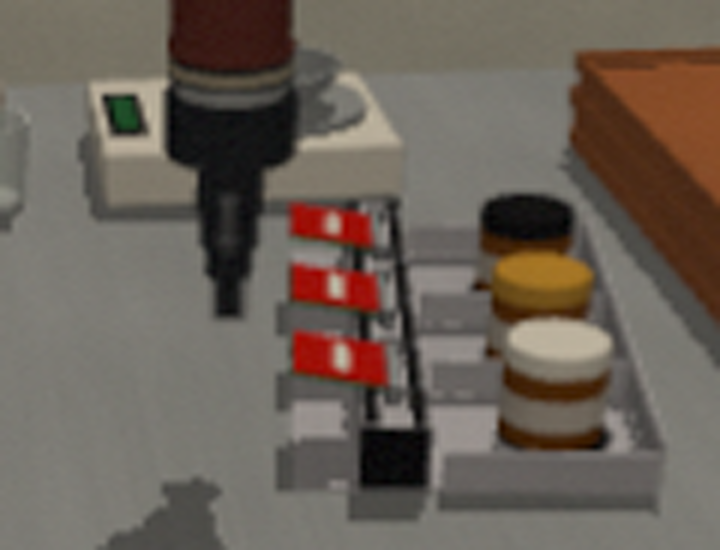

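Side view: the shut fingers hang clear in front of the tags, tip at about (228,315) and right tag edge at about (293,350). Next I go down and close in.

Emit:
step_arm:
  linear:
    - [0, 0, 0.03]
    - [0, 0, 0.025]
    - [-0.007, 0, 0]
    - [-0.007, 0, 0]
    - [-0.004, 0, 0]
    - [0, 0, 0]
    - [0, 0, 0]
  spin: [0, 0, 0, 0, 0, 0, 0]
  gripper: [1, 1, 1, 1, 1, 1, 1]

```text
time: 3.25
position: [514.7, -7.0, 47.7]
tool_rot: [3.142, 0.002, 2.989]
ft_force: [-0.1, 1.0, 0.4]
opening: -0.0
grip_force: 0.0
```

Emit:
step_arm:
  linear:
    - [-0.002, 0, 0]
    - [-0.002, 0, 0]
    - [0, 0, 0]
  spin: [0, 0, 0]
  gripper: [1, 1, 1]

```text
time: 3.55
position: [517.6, -7.5, 46.4]
tool_rot: [-3.142, 0.0, 2.989]
ft_force: [-0.0, -0.1, 0.6]
opening: 0.2
grip_force: 0.0
```

Emit:
step_arm:
  linear:
    - [-0.002, 0, -0.001]
    - [0, 0, 0]
  spin: [0, 0]
  gripper: [1, 1]

```text
time: 3.75
position: [519.6, -7.8, 47.4]
tool_rot: [3.142, 0.0, 2.989]
ft_force: [-0.1, 0.2, 0.3]
opening: 0.2
grip_force: 0.0
```

Emit:
step_arm:
  linear:
    - [-0.001, 0, -0.001]
    - [-0.001, 0, -0.002]
    - [0, 0, 0]
  spin: [0, 0, 0]
  gripper: [1, 1, 1]

```text
time: 4.05
position: [521.8, -8.2, 50.7]
tool_rot: [-3.142, 0.001, 2.989]
ft_force: [0.2, -0.3, 0.0]
opening: 0.1
grip_force: 0.0
```

Emit:
step_arm:
  linear:
    - [-0.001, 0, -0.003]
    - [-0.001, 0, -0.003]
  spin: [0, 0]
  gripper: [1, 1]

```text
time: 4.25
position: [522.6, -8.3, 56.2]
tool_rot: [-3.142, -0.002, 2.989]
ft_force: [-0.8, 0.4, -0.2]
opening: -0.1
grip_force: 0.8
```

```bash
cat > tag.py <<'E'
from h import *
s=telemetry.get_state(); p=s['position']
H=np.array([591,-20]); print('TCP rel hinge',((p[:2]-H)@ex).round(1),p[2].round(1),s['ft_force'].round(1))
d=snap('side'); P=pts(d); im=d["image"].astype(int); r,g,b=im[...,0],im[...,1],im[...,2]
for nm,m in (('red',(r>110)&(g<60)&(b<70)),('green',(g>r+30)&(g>b+20))):
  for k,c in (('L',210),('M',97),('R',-17)):
    X=P[m&(abs(P[...,1]-c)<45)&(P[...,2]>45)&(P[...,2]<150)&(P[...,0]>500)&(P[...,0]<700)]
    if len(X)<8: continue
    a=np.c_[(X[:,:2]-H)@ex,X[:,2]]; a0=a.mean(0); v=np.linalg.svd(a-a0)[2][0]; print(nm,k,len(X),a0.round(1),'angle',np.arctan2(v[1],v[0]).round(2),'max z',np.percentile(a[:,1],95).round(1),'min x',np.percentile(a[:,0],5).round(1))
E
python3 tag.py
```

```text
TCP rel hinge -69.4 56.2 [-0.8  0.4 -0.2]
red L 36 [-14.6  67.8] angle -0.19 max z 71.4 min x -36.4
red M 59 [-21.7  69.3] angle -0.17 max z 74.5 min x -45.9
red R 96 [-28.5  72.5] angle -0.24 max z 79.4 min x -54.6
```

Emit:
step_arm:
  linear:
    - [-0.001, 0, -0.004]
    - [-0.001, 0, -0.004]
  spin: [0, 0]
  gripper: [1, 1]

```text
time: 4.5
position: [524.6, -8.6, 64.2]
tool_rot: [-3.142, -0.002, 2.989]
ft_force: [-1.4, 0.3, -0.4]
opening: -0.0
grip_force: 1.0
```

```bash
python3 tag.py
```

```text
TCP rel hinge -67.4 64.2 [-1.4  0.3 -0.4]
red L 38 [-15.3  68.4] angle -0.18 max z 71.3 min x -36.3
red M 56 [-20.3  69.3] angle -0.18 max z 74.3 min x -42.2
red R 94 [-27.2  76.9] angle -0.36 max z 85.6 min x -51.0
```

Emit:
step_arm:
  linear:
    - [-0.0018, 0, -0.0046]
    - [-0.0022, 0, -0.0045]
    - [-0.0025, 0, -0.0043]
    - [-0.0028, 0, -0.0042]
  spin: [0, 0, 0, 0]
  gripper: [1, 1, 1, 1]

```text
time: 4.95
position: [534.4, -10.1, 82.4]
tool_rot: [3.142, -0.001, 2.989]
ft_force: [-2.9, 1.9, 3.1]
opening: -0.1
grip_force: 1.9
```

```bash
python3 tag.py
```

```text
TCP rel hinge -57.4 82.4 [-2.9  1.9  3.1]
red L 33 [-11.4  67.8] angle -0.19 max z 71.1 min x -21.1
red M 45 [-15.2  68. ] angle -0.15 max z 72.0 min x -37.9
red R 74 [-22.1  87.4] angle -0.7 max z 103.7 min x -40.7
```

Emit:
step_arm:
  linear:
    - [-0.0035, 0, -0.0035]
    - [-0.0037, 0, -0.0032]
    - [-0.004, 0, -0.003]
    - [-0.004, 0, -0.0025]
    - [-0.004, 0, -0.002]
    - [-0.0045, 0, -0.0015]
    - [-0.0045, 0, -0.001]
  spin: [0, 0, 0, 0, 0, 0, 0]
  gripper: [1, 1, 1, 1, 1, 1, 1]

```text
time: 5.7
position: [563.0, -14.5, 98.8]
tool_rot: [-3.142, 0.001, 2.989]
ft_force: [-1.4, 0.2, -0.2]
opening: 0.1
grip_force: 0.3
```

```bash
python3 tag.py
```

```text
TCP rel hinge -28.5 98.8 [-1.4  0.2 -0.2]
red L 27 [-48.   74.1] angle -0.06 max z 76.6 min x -57.2
red M 35 [-42.5  73. ] angle -0.17 max z 75.7 min x -53.9
red R 19 [ -9.2 105.7] angle 2.09 max z 123.3 min x -37.5
```

Emit:
step_arm:
  linear:
    - [-0.005, 0, 0]
    - [-0.005, 0, 0]
    - [-0.005, 0, 0]
    - [-0.005, 0, 0]
    - [-0.005, 0, 0]
    - [-0.005, 0, 0]
    - [-0.005, 0, 0]
    - [-0.004, 0, 0]
  spin: [0, 0, 0, 0, 0, 0, 0, 0]
  gripper: [1, 1, 1, 1, 1, 1, 1, 1]

```text
time: 6.55
position: [601.3, -20.4, 98.5]
tool_rot: [3.142, 0.0, 2.989]
ft_force: [-0.2, -0.5, 0.3]
opening: 0.2
grip_force: 0.2
```

Emit:
step_arm:
  linear:
    - [-0.004, 0, 0.002]
    - [-0.004, 0, 0.004]
    - [-0.003, 0, 0.004]
    - [-0.003, 0, 0.005]
    - [-0.002, 0, 0.005]
  spin: [0, 0, 0, 0, 0]
  gripper: [1, 1, 1, 1, 1]

```text
time: 7.05
position: [617.1, -22.8, 78.2]
tool_rot: [-3.142, 0.0, 2.989]
ft_force: [-0.4, -0.3, 0.5]
opening: 0.0
grip_force: 0.3
```

```bash
python3 tag.py
```

```text
TCP rel hinge 26.2 78.2 [-0.4 -0.3  0.5]
red L 72 [-29.4  70.6] angle -0.17 max z 75.3 min x -53.2
red M 73 [-27.7  70.1] angle -0.19 max z 76.2 min x -53.7
green R 78 [34.1 79.3] angle -2.69 max z 90.8 min x 8.8
```

Emit:
step_arm:
  linear:
    - [-0.001, 0, 0.004]
    - [-0.001, 0, 0.004]
    - [0, 0, 0.003]
    - [0, 0, 0.002]
    - [0, 0, 0]
  spin: [0, 0, 0, 0, 0]
  gripper: [1, 1, 1, 1, 1]

```text
time: 7.6
position: [618.2, -22.9, 65.1]
tool_rot: [-3.142, -0.001, 2.989]
ft_force: [-0.5, 0.6, -0.2]
opening: 0.1
grip_force: 0.0
```

Emit:
step_arm:
  linear:
    - [0, 0, 0.001]
    - [0, 0, 0.001]
    - [0, 0, 0]
  spin: [0, 0, 0]
  gripper: [1, 1, 1]

```text
time: 7.9
position: [618.6, -23.0, 63.5]
tool_rot: [3.142, -0.0, 2.989]
ft_force: [0.3, 0.1, -0.1]
opening: -0.3
grip_force: 0.0
```

```bash
python3 tag.py
```

```text
TCP rel hinge 27.7 63.5 [ 0.3  0.1 -0.1]
red L 71 [-29.4  71. ] angle -0.17 max z 76.3 min x -53.2
red M 73 [-28.   70.2] angle -0.17 max z 74.6 min x -53.7
green R 83 [38.5 65.8] angle 0.02 max z 68.2 min x 10.5
```

Emit:
step_arm:
  linear:
    - [0, 0, 0.001]
    - [0, 0, 0]
  spin: [0, 0]
  gripper: [1, 1]

```text
time: 8.15
position: [618.7, -23.0, 62.6]
tool_rot: [-3.142, 0.0, 2.989]
ft_force: [0.2, 0.3, 0.1]
opening: 0.1
grip_force: 0.1
```

Emit:
step_arm:
  linear:
    - [0, 0, 0.001]
    - [0, 0, 0]
  spin: [0, 0]
  gripper: [1, 1]

```text
time: 8.35
position: [618.8, -23.0, 62.6]
tool_rot: [-3.142, -0.0, 2.989]
ft_force: [-1.6, 0.7, 4.6]
opening: 0.2
grip_force: 2.4
```

The tip has reached the stop at z = 62.6 with 4.6 N upward. I retreat straight up and then back.

Emit:
step_arm:
  linear:
    - [0, 0, -0.01]
    - [0, 0, -0.03]
    - [0, 0, -0.04]
    - [0, 0, -0.04]
    - [0.04, 0, 0]
    - [0.04, 0, 0]
    - [0.04, 0, 0]
    - [0, 0, 0]
  spin: [0, 0, 0, 0, 0, 0, 0, 0]
  gripper: [1, 1, 1, 1, 1, 1, 1, 1]

```text
time: 9.15
position: [493.5, -3.4, 179.3]
tool_rot: [3.141, -0.008, 2.99]
ft_force: [-0.1, 0.4, -0.2]
opening: -0.0
grip_force: 0.0
```

```bash
python3 tag.py; python3 - <<'E'
from h import *
d=snap('side'); x=d["image"][110:220,210:330]; cv2.imwrite('pics/s3.png',cv2.resize(x,None,fx=6,fy=5,interpolation=cv2.INTER_CUBIC)[:,:,::-1])
E
```

```text
TCP rel hinge -98.9 179.3 [-0.1  0.4 -0.2]
red L 69 [-28.3  70.5] angle -0.18 max z 76.0 min x -53.1
red M 74 [-27.5  70.4] angle -0.17 max z 75.7 min x -53.8
green R 103 [36.9 64.8] angle 0.01 max z 67.0 min x 9.8
```

View pics/s3.png

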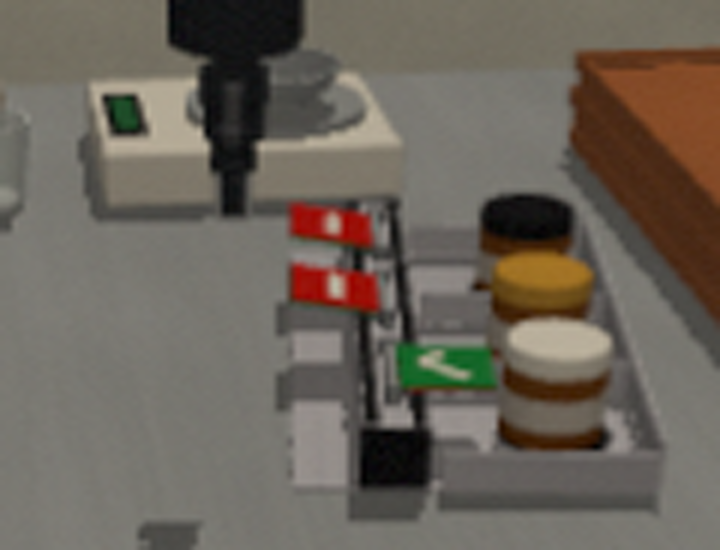

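The right tag lies flat with its green tick up at about (447,367). The other two tags are still red and the jars have not moved, so I hand in.

```bash
python3 -c "
from station import workorder
print(workorder.sign_off())"
```

```text
the job is handed in; nothing more can be done
None
```

The tag in front of the white-lidded jar (right bay) now lies flat, green face up; the other two are still on red, the jars look undisturbed, and the job is handed in (no verdict was returned).

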